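# Hang the glazed door on a shadow-box case

### The arm

A 6-joint arm with a two-finger parallel gripper is mounted at the origin on the work surface. World frame = base frame: x ahead of the robot, y to its left, z up, the work surface at z = 0. Lengths are in m, angles in rad, forces in N, time in s.
With the tool pointing down it reaches from about 0.3 to 0.875 m from the base axis. Payload 6.4 kg.
Tool frame: the origin (TCP) lies at the very end of the fingers, on their centre line; the grasp point (between the pads) lies 19 mm behind it; z points along the fingers, y is the direction in which the jaws open and shut (so a half turn about z gives the same grasp; the last joint's range is limited). The gripper opens to 85 mm and grips with 20 to 120 N. Pads are 22 mm wide; open, the fingers measure 114 mm over their backs; the gripper's body (76 mm by 85 mm) begins 54 mm behind the grasp point. The pads swing forward as they close: fully open they stand 13 mm farther back than shut.
Start: joints at [-1.463, 0.181, 1.607, -0, 1.354, -0.206], TCP at [0.178, -0.547, 0.231] pointing down, gripper open.
Joint ranges: [-2.99, 2.99], [-0.89, 2.07], [0.3, 2.58], [-1.14, 4.28], [0, 2.63], [-3.12, 3.12]. Speed limits (rad/s): [2.57, 2.57, 3.01, 3.14, 3.14, 3.14].

### API

Orientations are given as a unit quaternion [w, x, y, z].
In Python, from bench import telemetry, imaging, ctrl gives the robot as it stands.
- The arm moves only by the shell command python3 -m pendant 'ROWS' [OPENING]. ROWS is JSON, a list that holds one entry, the list of rows, each a list of 6 numbers: the shift along the tool's x, y, z in units of 200 mm (1.0 is 200 mm), then the turn, a rotation vector about the tool's x, y, z in units of pi rad (1.0 is pi rad). In form: [[[tx, ty, tz, rx, ry, rz], ...]]. A call has 1 to 12 rows; each row shifts and turns the pose as measured when the row begins, along the tool's axes as they then stand; what a row does not reach is not made up. A row lasts 1/8 s, in which the tool goes at most 62.5 mm and 10.7 degrees, less where a joint would pass 70% of its speed; a pose out of reach is approached as far as the arm can. A call with a number of a shift or a turn outside -1 to 1 is refused whole. A call with a gripper value outside its range is refused whole. OPENING is the closure, from 0 (fully open) to 1 (shut), set as the call begins (- or left out, the last holds). The fingers move at their own pace and stop on an object; the grip force is fixed at half the most. Time passes only in rows, so rows that do not move let the fingers close. It gives the time, the measured TCP pose, the force and the opening at its end, in the units of the state.
- telemetry.get_obs(): the state, without advancing time (a new reading comes with each control period).
- imaging.camera(name): name is "side" or "top"; returns a dict with "pixels" (384x512x3 uint8, blue, green, red), "vfov" (degrees; the focal length in pixels is half the picture's height over the tangent of half this angle, whatever the lens; pixels are square), "cx", "cy" (the principal point, pixels), "R" (3x3) and "t" (3): a world point X has camera coordinates R X + t. Camera axes: x right, y down, z forward; pixel columns grow to the right and rows downward; lengths in m; the calibration is good to about 2 mm. A picture is of the moment at which its call begins. There is no depth.
- ctrl.hand_in(): hands the job in, once; it reports no verdict.
The state is a dict: "time_s": time; "q": joint angles; "dq": joint speeds; "joint_efforts": joint torques, N m; "eef_pos": TCP position; "eef_rot": TCP orientation; "wrist_force": force on the tool from outside, world axes, zero at the start; "torque": the same for the moment, N m; "opening": opening from 0.0 (shut) to 1.0 (fully open).
Only numpy, scipy, OpenCV 4.12 (cv2) and the standard library are available. Lean on these libraries where they do the work, as an engineer would, in place of code of your own. Each camera call takes 0.05 s, during which the arm holds its last target.

### The job

Take the glazed door out of its wooden rest and hang it on the small display case: slip both brass knuckles over the two upright hinge pins at once and let them down fully home, and leave the door shut against the front of the case. The hinge strip is adjustable and its pins are not exactly where they are drawn, so feel for them and do not force the door; do not disturb the paste jar, the dish or the red snips.

Things in the scene. Friction and masses are not known exactly. Their poses are not given: they have to be found in the camera images.
- case: dark wooden shadow-box display case, fixed, 70 mm deep (its x), 224 mm wide (its y), 195 mm high, green inside with a white disc. Origin: centre of its underside; z up; its open front faces its -x, front plane at x = -35 mm. Two rubber stops 10 mm thick on the front at y = +70 mm meet the shut door. At the -y end of the front a steel hinge strip carries two upright brass pins.
- pin_low (a point): NOMINAL centre of the lower hinge pin's shoulder, in the case's axes at x = -53, y = -90, z = 45 mm. The strip is screwed tight in slotted holes: both pins together truly stand up to 14 mm to either side of nominal along the case's y, which no reading tells. Pin: 8 mm diameter, rises 20 mm from a shoulder 16 mm across; its top 2 mm taper to a flat tip 6 mm across.
- pin_high (a point): the same NOMINAL point of the upper pin, 100 mm straight above (z = 145 mm), same pin and same sideways shift. Hung, both knuckles stand on the shoulders. Shut: door x axis along case +y, outer face to case -x, mid-plane 18 mm in front of the front. 90 degrees open: door x axis along case -x, room for fingers on both faces. The hinge turns freely, no catch.
- door_center (a point): centre of the loose door: dark wooden frame 170 mm wide and high, 14 mm thick, rails 24 mm wide, clear glazing, 0.28 to 0.45 kg, upright in the rest's slot at the start. Axes: x from the knuckles to the free edge, y out of its outer face, z up. Top edge 85 mm above this point, bottom 85 mm below. Brass knob on the outer face at x = +73, z = -25 mm, 16 mm out.
- knuckle_low (a point): centre of the lower end of the door's lower brass knuckle, a vertical tube open at both ends, 25 mm long, 20 mm outside, bore 10 mm in diameter; at x = -99 mm, y = 0, z = -65 mm from the door's centre. Axes as the door's.
- knuckle_high (a point): the same point of the upper knuckle, 100 mm straight above; at x = -99 mm, y = 0, z = +35 mm from the door's centre.
- door: the whole door; origin at the middle of its bottom edge, 85 mm below its centre, axes as the centre's.
- rest: fixed plywood rest, 120 mm (its x) by 90 mm, with an 18 mm wide slot along its x between two rails 110 mm long whose tops are 42 mm high; the slot's floor is 8 mm high and the door stands on it, 34 mm deep in the slot. Origin: centre of its underside.
- paste_mid (a point): middle of a white paste jar, 64 mm in diameter, 110 mm high; leave alone
- dish_mid (a point): middle of a white dish, 90 mm across, 35 mm high; leave alone
- snips_mid (a point): middle of red-handled snips lying flat, 130 mm long, 16 mm high; leave alone
There are look-alikes about, which are no part of the job. Of the things that look like the case, take the one that is farthest from the robot's base at the start.

How it is judged:
By the outcome, as a careful person would: the job done as asked, in the order asked, and still so for the second after the job is handed in, with the robot touching nothing.
It also fails if it takes over 67 s, if anything falls off the work surface, if the arm or the gripper's body presses on something with over 40 N, if the wrist force passes 120 N, or if a joint passes its speed limit or range.

## Working session

There is one attempt and no reset: what is moved stays moved. The work goes in short steps, Python scripts to look and compute and a shell command to move; the robot and the scene stay as the last step left them, time stands still between calls to the robot, and variables do not carry over. Pictures are saved under pics/ and viewed, and the job is handed in when it is done.

```bash
mkdir -p pics; ls; python3 - <<'E'
from bench import telemetry, imaging, ctrl
import cv2,numpy as np
print(telemetry.get_obs())
for n in("side","top"):
    c=imaging.camera(n); cv2.imwrite(f"pics/{n}0.png",c["pixels"]); 
    print(n,c["vfov"],c["cx"],c["cy"],np.round(c["R"],4).tolist(),np.round(c["t"],4).tolist(), [k for k in c])
    np.savez(f"cam_{n}.npz",**{k:c[k] for k in("vfov","cx","cy","R","t")})
E
```

```text
pics
{'time_s': 0.0, 'q': array([-1.46332920e+00,  1.81566398e-01,  1.60801029e+00,  3.61488508e-05,
        1.35378709e+00, -2.06297310e-01]), 'dq': array([-0.00055468,  0.00264319, -0.00072125,  0.00128498, -0.00101399,
        0.0007935 ]), 'joint_efforts': array([-3.35932627e-04, -4.44872367e+01, -3.51334083e+01, -2.28587883e-04,
        9.10829811e-03,  1.68717978e-06]), 'eef_pos': array([ 0.17743769, -0.54636004,  0.23036879]), 'eef_rot': array([-8.83609372e-04,  9.87719426e-01,  1.56235560e-01,  6.13678287e-05]), 'wrist_force': array([ 0.19445829,  0.8382441 , -0.01048298]), 'torque': array([ 0.00275688, -0.00379356,  0.00355727]), 'opening': 1.0021318183723267}
side 50.51746758651551 254.09645471021125 190.38793784574796 [[-0.9998, 0.0164, -0.0097], [0.0182, 0.6764, -0.7363], [-0.0055, -0.7363, -0.6766]] [0.4906, 0.0358, 1.1447] ['pixels', 'vfov', 'cx', 'cy', 'R', 't']
top 45.35070717854116 254.2134685336531 190.52261022447743 [[-0.008, -0.9998, 0.0184], [-0.9976, 0.0067, -0.0693], [0.0692, -0.0189, -0.9974]] [0.0491, 0.5045, 1.1995] ['pixels', 'vfov', 'cx', 'cy', 'R', 't']
```

View pics/side0.png

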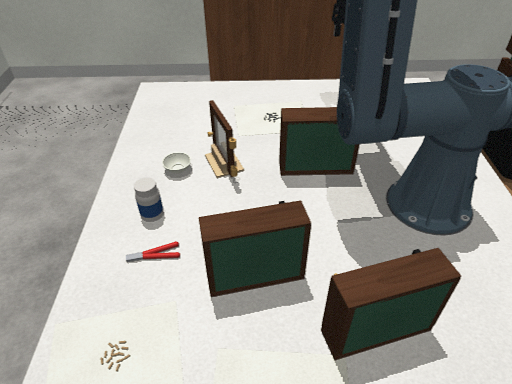

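View pics/top0.png

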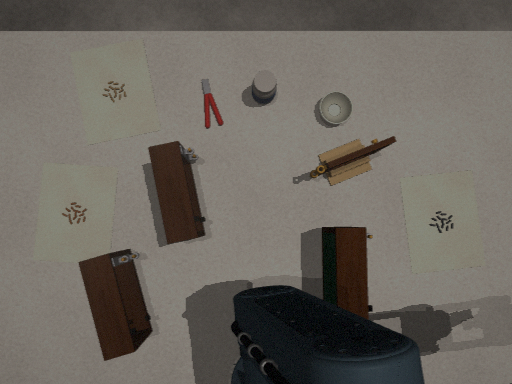

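```bash
cat > h.py <<'E'
import numpy as np,cv2
def cam(n):
    d=np.load(f"cam_{n}.npz"); f=192/np.tan(np.radians(float(d["vfov"]))/2)
    return f,float(d["cx"]),float(d["cy"]),d["R"],d["t"]
def proj(n,X):
    f,cx,cy,R,t=cam(n); c=np.atleast_2d(X)@R.T+t
    return np.c_[cx+f*c[:,0]/c[:,2],cy+f*c[:,1]/c[:,2]]
def ray(n,u,v):
    f,cx,cy,R,t=cam(n); d=R.T@np.array([(u-cx)/f,(v-cy)/f,1]); return -R.T@t,d
def atz(n,u,v,z):
    o,d=ray(n,u,v); return o+d*(z-o[2])/d[2]
def tri(a,b):
    A=[];B=[]
    for n,p in(("side",a),("top",b)):
        o,d=ray(n,*p); d/=np.linalg.norm(d); P=np.eye(3)-np.outer(d,d); A.append(P);B.append(P@o)
    X=np.linalg.lstsq(np.vstack(A),np.hstack(B),rcond=None)[0]
    return X
def crop(src,out,x,y,w,h,s):
    im=cv2.imread(src)[y:y+h,x:x+w]; im=cv2.resize(im,None,fx=s,fy=s,interpolation=cv2.INTER_CUBIC)
    for i in range(0,w,10):
        cv2.line(im,(i*s,0),(i*s,6 if (x+i)%50 else 14),(0,255,255),1)
        if i%20==0: cv2.putText(im,str(x+i),(i*s,24),0,.35,(0,255,255),1)
    for j in range(0,h,10):
        cv2.line(im,(0,j*s),(6,j*s),(0,255,255),1)
        if j%20==0: cv2.putText(im,str(y+j),(8,j*s+4),0,.35,(0,255,255),1)
    cv2.imwrite(out,im)
E
python3 - <<'E'
from h import *
crop("pics/top0.png","pics/t_A.png",140,130,80,125,5) if 0 else crop("pics/top0.png","pics/t_A.png",140,132,100,118,5)
crop("pics/top0.png","pics/t_D.png",280,120,130,90,6)
crop("pics/side0.png","pics/s_D.png",180,90,90,95,6)
crop("pics/side0.png","pics/s_A.png",190,190,130,110,5)
for n,p in dict(A=(178,193),B=(115,305),C=(347,272)).items():
    X=atz("top",*p,.195);print(n,X,np.hypot(*X[:2]))
E
```

```text
A [0.48808069 0.22041645 0.195     ] 0.5355428760986669
B [0.24116537 0.35829572 0.195     ] 0.43189878352760747
C [ 0.30818062 -0.15762356  0.195     ] 0.34615095024895337
```

View pics/t_A.png

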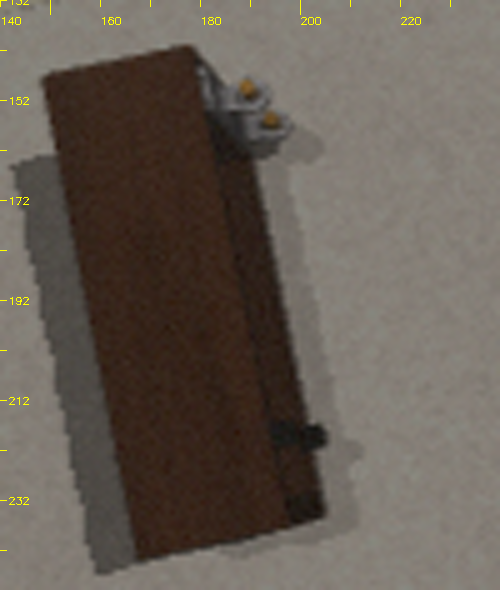

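View pics/t_D.png

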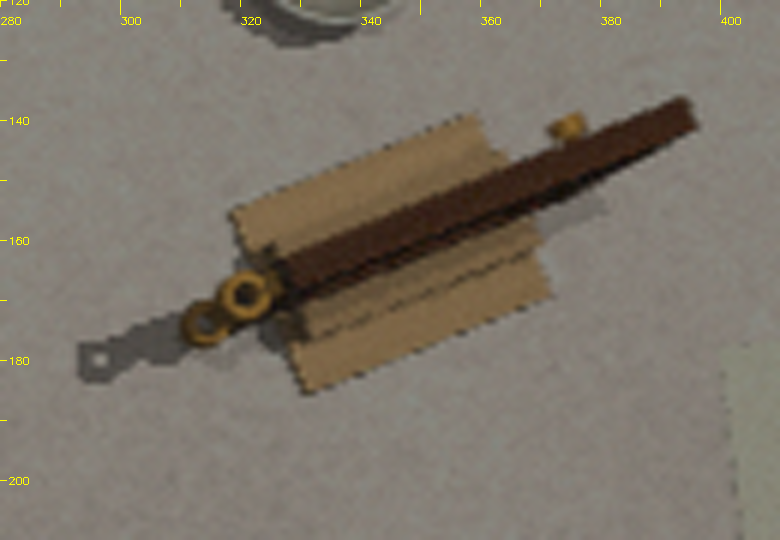

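View pics/s_D.png

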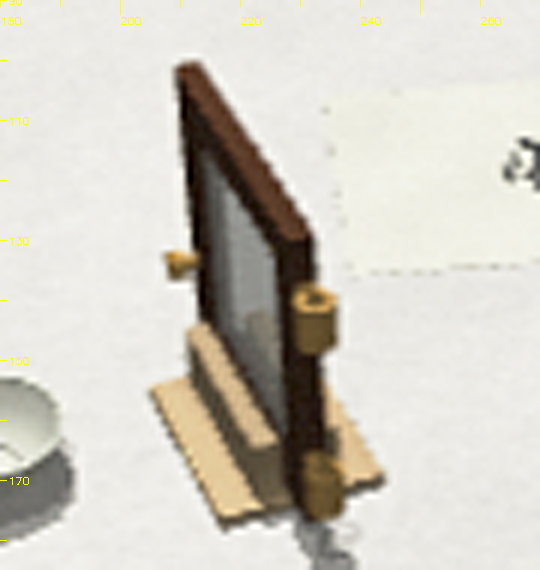

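View pics/s_A.png

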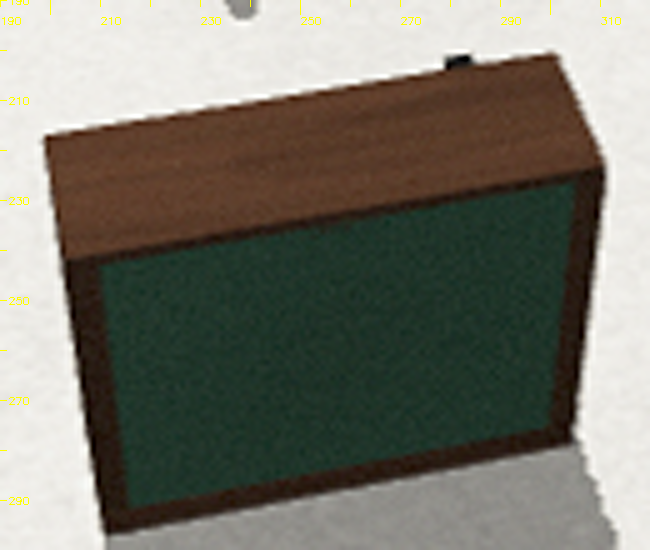

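The top view shows three look-alike cases: A around (178,193), B around (115,305) and C around (347,272). Their distances from the base are 0.536, 0.432 and 0.346 m. A is the farthest and the t_A crop confirms it, with the pins at (189.6,149.6) and (194,155.8), the hinge strip at its upper end and the stop at (203,219). The door is in the rest, with its knuckles at (320,169) and (313,174) and its knob at (373,141). Next I fit the case and door poses.

```bash
cat > fit.py <<'E'
from h import *
from scipy.optimize import least_squares
def w(p,P,z0=0):
    c,s=np.cos(p[2]),np.sin(p[2]); P=np.atleast_2d(P)
    return np.c_[p[0]+c*P[:,0]-s*P[:,1],p[1]+s*P[:,0]+c*P[:,1],P[:,2]+z0]
def fit(obs,p0,z0=0):
    def r(p): return np.hstack([(proj(n,w(p,[X],z0))[0]-u) for n,u,X in obs])
    s=least_squares(r,p0,loss="soft_l1"); return s.x,r(s.x).reshape(-1,2)
if __name__=="__main__":
    D=.035;W=.112;H=.195
    obs=[("top",(148.6,147),(D,-W,H)),("top",(178.4,141),(-D,-W,H)),("top",(197.3,236.5),(-D,W,H)),("top",(167,244.4),(D,W,H)),("top",(204.6,235),(-D,W,0)),
    ("side",(199.2,217),(-D,-W,H)),("side",(300.6,201),(-D,W,H)),("side",(310.6,222),(D,W,H)),("side",(203.6,242),(D,-W,H)),("side",(211.6,296.4),(D,-W,0)),("side",(304.6,278),(D,W,0))]
    pc,r=fit(obs,[.488,.22,1.77]);print("case",pc,np.degrees(pc[2]));print(r.round(1).tolist())
    for nm,z in(("low",.045),("high",.145)):
        for s in(-.014,0,.014): X=w(pc,[(-.053,-.09+s,z+.02)]);print(nm,s,X.round(4),proj("top",X).round(1))
    # door: origin center z .093
    T=.007
    od=[("top",(394,136.2),(.085,T,.085)),("top",(396,141),(.085,-T,.085)),("top",(326.2,163.5),(-.085,T,.085)),("top",(328.5,169.5),(-.085,-T,.085)),
        ("top",(320.7,169),(-.099,0,.06)),("top",(313.8,174),(-.099,0,-.04)),("top",(374,141),(.073,.018,-.025)),
        ("side",(210,101),(.085,T,.085)),("side",(229,130),(-.085,T,.085)),("side",(232,129),(-.085,-T,.085)),("side",(232.2,139.5),(-.099,0,.06))]
    pd,r=fit(od,[.5,-.2,-1.2],.093);print("door",pd,np.degrees(pd[2]));print(r.round(1).tolist())
    np.savez("poses.npz",pc=pc,pd=pd)
E
python3 fit.py
```

```text
case [0.49094538 0.23318923 1.77432537] 101.66135516729507
[[-1.3, -0.3], [-0.7, -0.6], [0.3, 0.8], [-0.1, -0.4], [0.7, -0.0], [-0.5, -1.1], [1.2, -2.1], [1.6, 0.0], [-0.6, -0.9], [-0.5, 0.5], [0.4, 0.4]]
low -0.014 [[0.6035 0.2023 0.065 ]] [[192.8 151.1]]
low 0 [[0.5898 0.1995 0.065 ]] [[193.9 156.4]]
low 0.014 [[0.5761 0.1966 0.065 ]] [[195.  161.7]]
high -0.014 [[0.6035 0.2023 0.165 ]] [[187.8 144.4]]
high 0 [[0.5898 0.1995 0.165 ]] [[189.  150.2]]
high 0.014 [[0.5761 0.1966 0.165 ]] [[190.3 156.1]]
door [ 0.58121622 -0.200524   -1.19478669] -68.45623486453442
[[-0.5, -0.3], [-0.1, 0.4], [0.1, -0.6], [0.2, -1.0], [-0.5, 0.2], [0.1, -0.3], [-0.2, 0.7], [-0.6, -0.8], [-0.4, -0.4], [1.4, -0.5], [1.0, -0.2]]
```

```bash
cat > plan.py <<'E'
import numpy as np,sys,json
from scipy.spatial.transform import Rotation as Ro
from bench import telemetry
def cur():
    o=telemetry.get_obs(); q=o["eef_rot"]; return o,np.array(o["eef_pos"]),Ro.from_quat([q[1],q[2],q[3],q[0]])
def down(yx):  # tool x at world yaw yx (deg), pointing down
    return Ro.from_matrix(np.array([[np.cos(a:=np.radians(yx)),np.sin(a),0],[np.sin(a),-np.cos(a),0],[0,0,-1]]).T)
def plan(P,yx,n,p=None,R=None):
    if p is None: _,p,R=cur()
    T=down(yx); d=(R.inv()*T).as_rotvec(); rows=[]
    for i in range(n):
        Ri=R*Ro.from_rotvec(d*i/n); s=Ri.inv().apply((np.array(P)-p)/n)
        rows.append([round(float(v),3) for v in np.r_[s/.2,d/n/np.pi]])
    print("rows",rows)
def stat():
    o,p,R=cur(); M=R.as_matrix()
    print("t",round(o["time_s"],2),"p",p.round(4),"yawx",round(float(np.degrees(np.arctan2(M[1,0],M[0,0]))),2),"z",M[:,2].round(4),"F",o["wrist_force"].round(1),"T",o["torque"].round(2),"op",round(o["opening"],3),"q",o["q"].round(2))
E
python3 -c "
from plan import *;stat();plan([.5812,-.2005,.22],111.5,11)"
```

```text
t 0.1 p [ 0.1775 -0.5464  0.2305] yawx 17.98 z [-2.0e-04  1.6e-03 -1.0e+00] F [ 0.5  0.7 -0.5] T [-0.04  0.    0.01] op 1.002 q [-1.46  0.18  1.61  0.    1.35 -0.21]
rows [[0.223, -0.093, 0.005, -0.0, -0.0, -0.047], [0.234, -0.059, 0.005, -0.0, -0.0, -0.047], [0.24, -0.024, 0.005, -0.0, -0.0, -0.047], [0.241, 0.012, 0.005, -0.0, -0.0, -0.047], [0.237, 0.048, 0.005, -0.0, -0.0, -0.047], [0.227, 0.082, 0.005, -0.0, -0.0, -0.047], [0.213, 0.115, 0.005, -0.0, -0.0, -0.047], [0.193, 0.145, 0.005, -0.0, -0.0, -0.047], [0.17, 0.172, 0.005, -0.0, -0.0, -0.047], [0.142, 0.195, 0.005, -0.0, -0.0, -0.047], [0.112, 0.214, 0.005, -0.0, -0.0, -0.047]]
```

```bash
python3 -m pendant '[[[0.223,-0.093,0.005,0,0,-0.047],[0.234,-0.059,0.005,0,0,-0.047],[0.24,-0.024,0.005,0,0,-0.047],[0.241,0.012,0.005,0,0,-0.047],[0.237,0.048,0.005,0,0,-0.047],[0.227,0.082,0.005,0,0,-0.047],[0.213,0.115,0.005,0,0,-0.047],[0.193,0.145,0.005,0,0,-0.047],[0.17,0.172,0.005,0,0,-0.047],[0.142,0.195,0.005,0,0,-0.047],[0.112,0.214,0.005,0,0,-0.047]]]' 0; python3 -c "
from plan import *;stat();plan([.5812,-.2005,.22],111.5,4)"
```

```text
time_s: 1.48
eef_pos: [0.5826, -0.1829, 0.2154]
eef_rot: [-0.004, 0.547, 0.837, 0.002]
wrist_force: [-0.7, -0.1, 0.1]
opening: 0.999
t 1.48 p [ 0.5826 -0.1829  0.2154] yawx 113.66 z [-0.0042  0.0064 -1.    ] F [-0.7 -0.1  0.1] T [ 0.01 -0.05  0.01] op 0.999 q [-0.5   0.28  1.52  0.    1.35 -0.91]
rows [[-0.019, -0.01, -0.006, -0.0, -0.001, 0.003], [-0.019, -0.01, -0.006, -0.0, -0.001, 0.003], [-0.02, -0.01, -0.006, -0.0, -0.001, 0.003], [-0.02, -0.01, -0.006, -0.0, -0.001, 0.003]]
```

```bash
python3 -m pendant '[[[-0.04,-0.02,-0.01,0,-0.002,0.006],[-0.04,-0.02,-0.01,0,-0.002,0.006],[0,0,0,0,0,0]]]'; python3 - <<'E'
from plan import *;stat();plan([.5812,-.2005,.15],111.5,4)
from bench import imaging
import cv2
for n in("side","top"): cv2.imwrite(f"pics/{n}1.png",imaging.camera(n)["pixels"])
from h import crop
crop("pics/side1.png","pics/s1c.png",150,60,130,120,5);crop("pics/top1.png","pics/t1c.png",280,100,130,100,5)
E
```

```text
time_s: 1.85
eef_pos: [0.5821, -0.1991, 0.2179]
eef_rot: [0.001, 0.562, 0.827, -0.002]
wrist_force: [-0.3, -0.6, -0.3]
opening: 0.997
t 1.85 p [ 0.5821 -0.1991  0.2179] yawx 111.64 z [-0.0015 -0.0044 -1.    ] F [-0.3 -0.6 -0.3] T [ 0.   -0.02  0.01] op 0.997 q [-0.52  0.28  1.51 -0.    1.35 -0.9 ]
rows [[-0.001, -0.001, 0.085, -0.0, 0.0, 0.0], [-0.001, -0.002, 0.085, -0.0, 0.0, 0.0], [-0.001, -0.002, 0.085, -0.0, 0.0, 0.0], [-0.001, -0.002, 0.085, -0.0, 0.0, 0.0]]
```

View pics/s1c.png

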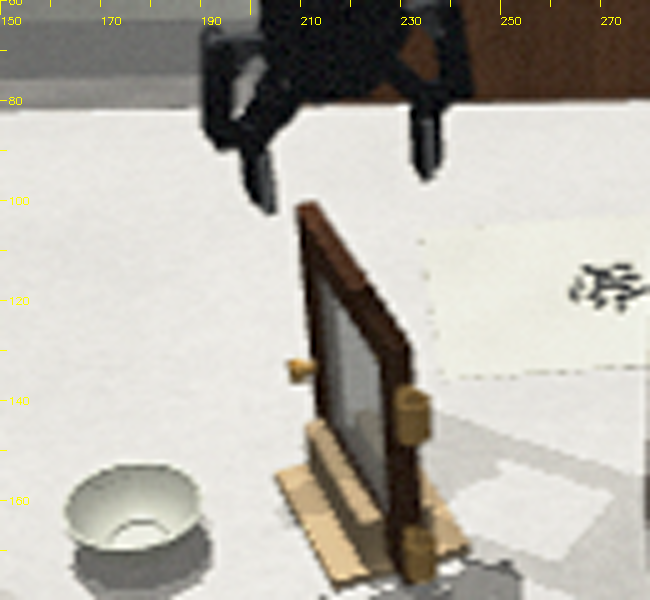

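View pics/t1c.png

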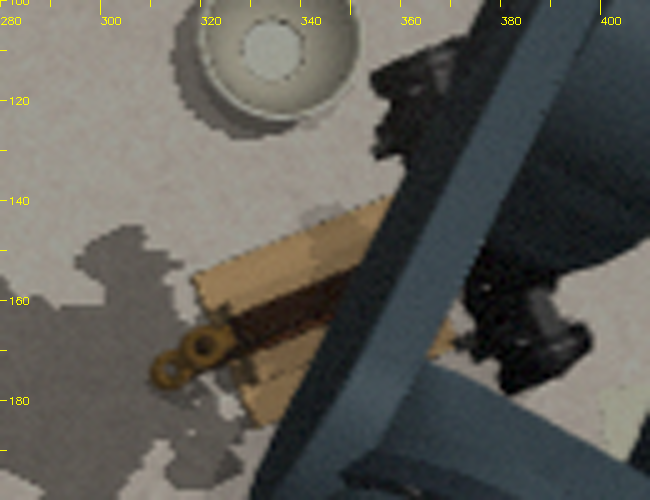

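The side crop shows the fingers straddling the top edge, at (203,102) and (234,95). The door is undisturbed, so I descend.

```bash
python3 -m pendant '[[[-0.002,-0.003,0.1,0,0,0],[-0.002,-0.003,0.1,0,0,0],[-0.002,-0.002,0.1,0,0,0],[0,0,0.05,0,0,0],[0,0,0,0,0,0]]]' 0.3; python3 - <<'E'
from plan import *;stat();plan([.5812,-.2005,.15],111.5,1)
E
```

```text
time_s: 2.58
eef_pos: [0.5778, -0.2018, 0.1412]
eef_rot: [-0.001, 0.563, 0.826, -0.002]
wrist_force: [-0.0, -0.2, 0.4]
opening: 0.705
t 2.58 p [ 0.5778 -0.2018  0.1412] yawx 111.43 z [-0.0047 -0.002  -1.    ] F [-0.  -0.2  0.4] T [-0.02  0.02  0.01] op 0.705 q [-0.53  0.35  1.58 -0.    1.21 -0.9 ]
rows [[-0.0, 0.018, -0.044, -0.002, 0.0, -0.0]]
```

```bash
python3 -m pendant '[[[0,0.018,-0.04,-0.001,0,0],[0,0,0,0,0,0]]]'; python3 -c "
from plan import *;stat()"; python3 -m pendant '[[[0,0,0,0,0,0],[0,0,0,0,0,0],[0,0,0,0,0,0],[0,0,0,0,0,0],[0,0,0,0,0,0]]]' 1; python3 -c "
from plan import *;stat()"
```

```text
time_s: 2.82
eef_pos: [0.5822, -0.2009, 0.151]
eef_rot: [0.001, 0.563, 0.826, -0.001]
wrist_force: [-1.1, -0.5, 0.5]
opening: 0.704
t 2.83 p [ 0.5822 -0.2009  0.151 ] yawx 111.42 z [ 3.0e-04 -1.8e-03 -1.0e+00] F [-1.1 -0.5  0.5] T [ 0.   -0.02 -0.  ] op 0.704 q [-0.52  0.35  1.57 -0.    1.22 -0.9 ]
time_s: 3.45
eef_pos: [0.583, -0.2012, 0.1526]
eef_rot: [0.002, 0.563, 0.826, -0.001]
wrist_force: [0.1, 0.2, 1.0]
opening: 0.155
t 3.45 p [ 0.583  -0.2012  0.1526] yawx 111.44 z [ 0.0029 -0.0034 -1.    ] F [0.1 0.2 1. ] T [ 0.   -0.06  0.05] op 0.155 q [-0.52  0.35  1.57 -0.    1.22 -0.9 ]
```

```bash
python3 -m pendant '[[[0,0,0,0,0,0],[0,0,-0.03,0,0,0],[0,0,-0.06,0,0,0],[0,0,-0.08,0,0,0],[0,0,-0.08,0,0,0],[0,0,-0.08,0,0,0],[0,0,0,0,0,0],[0,0,0,0,0,0]]]'; python3 - <<'E'
from plan import *;stat()
from bench import imaging
import cv2
for n in("side","top"): cv2.imwrite(f"pics/{n}2.png",imaging.camera(n)["pixels"])
from h import crop
crop("pics/side2.png","pics/s2c.png",150,60,130,120,5);crop("pics/top2.png","pics/t2c.png",280,100,130,100,5)
E
```

```text
time_s: 4.45
eef_pos: [0.5823, -0.2006, 0.223]
eef_rot: [0.001, 0.563, 0.826, -0.001]
wrist_force: [0.3, 0.6, -4.6]
opening: 0.15
t 4.45 p [ 0.5823 -0.2006  0.223 ] yawx 111.44 z [ 0.0017 -0.0027 -1.    ] F [ 0.3  0.6 -4.6] T [-0.    0.02  0.02] op 0.15 q [-0.52  0.28  1.51 -0.    1.35 -0.9 ]
```

View pics/s2c.png

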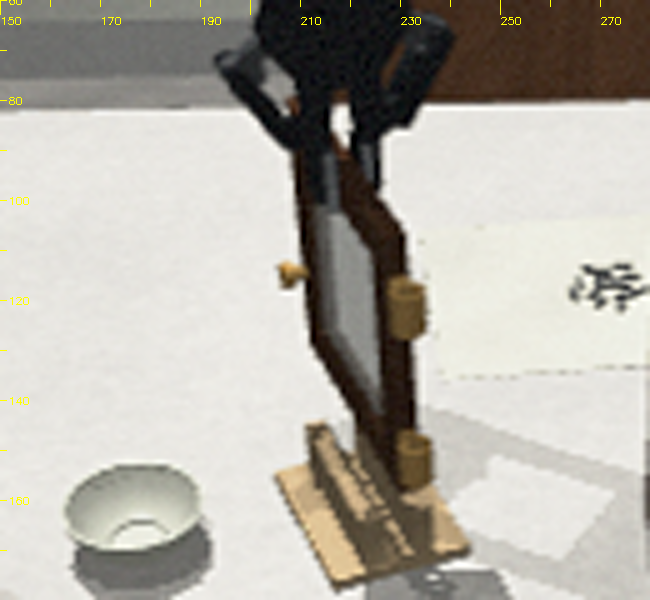

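View pics/t2c.png

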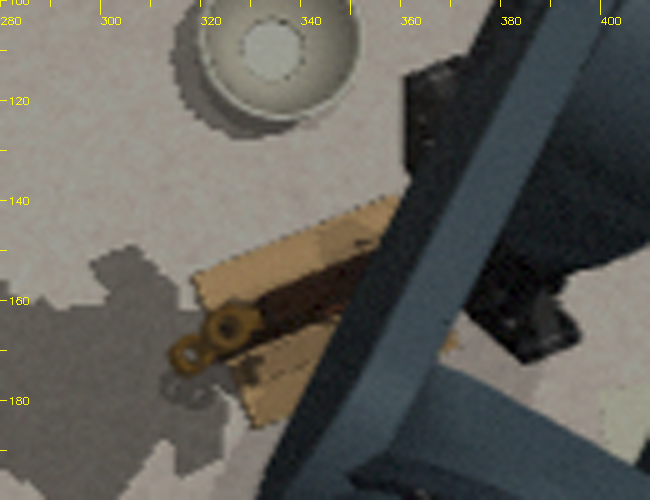

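```bash
cat > rel.py <<'E'
from fit import *
def door_c(tcp,off=(0,0),yaw=-68.5,dz=.0596):
    c,s=np.cos(np.radians(yaw)),np.sin(np.radians(yaw))
    return np.array([tcp[0]+c*off[0]-s*off[1],tcp[1]+s*off[0]+c*off[1],tcp[2]-dz])
E
python3 - <<'E'
from rel import *
C=np.array([.5823,-.2006,.1634]);p=[C[0],C[1],np.radians(-68.5)]
for X in[(-.099,0,.06),(-.099,0,-.04)]: print(proj("top",w(p,[X],C[2])))
print(proj("side",w(p,[(-.099,0,.06),(-.085,.007,.085),(.073,.018,-.025)],C[2])))
o=[("top",(325.6,165.4),(-.099,0,.06)),("top",(318,170.8),(-.099,0,-.04)),("side",(150+408/5,60+282/5),(-.099,0,.06)),("side",(150+405/5,60+232/5),(-.085,0,.085)),("side",(150+292/5,60+272/5),(.073,.018,-.025))]
# fit x,y,z with yaw fixed
def r(v): return np.hstack([proj(n,w([v[0],v[1],p[2]],[X],v[2]))[0]-u for n,u,X in o])
s=least_squares(r,C,loss="soft_l1");print(s.x,r(s.x).round(1))
for n,u,z in(("paste",(264,78),.11),("dish",(335,108),.035),("snips",(210,105),.01)):print(n,atz("top",*u,z))
from plan import plan
pin=np.array([.5912,.1998]);d=np.array([np.cos(np.radians(-78.34)),np.sin(np.radians(-78.34))])
plan(np.r_[pin+d*(.099+.025),.220],101.66,11)
E
```

```text
[[325.33357217 165.02470273]]
[[318.22012683 170.1563695 ]]
[[231.55638043 117.33608055]
 [226.73656874 107.00633537]
 [207.92230496 114.31126047]]
[ 0.58071912 -0.20049832  0.16437489] [-0.2  0.3  0.3 -0.   0.5  0.6 -1.2 -0.3  0.  -0.4]
paste [0.77884526 0.020547   0.11      ]
dish [ 0.72135289 -0.17013333  0.035     ]
snips [0.73698204 0.16247093 0.01      ]
rows [[0.112, 0.061, 0.001, 0.0, 0.0, 0.005], [0.113, 0.059, 0.001, 0.0, 0.0, 0.005], [0.114, 0.057, 0.001, 0.0, 0.0, 0.005], [0.115, 0.055, 0.001, 0.0, 0.0, 0.005], [0.116, 0.054, 0.001, 0.0, 0.0, 0.005], [0.117, 0.052, 0.001, 0.0, 0.0, 0.005], [0.118, 0.05, 0.001, 0.0, 0.0, 0.005], [0.118, 0.048, 0.001, 0.0, 0.0, 0.005], [0.119, 0.046, 0.001, 0.0, 0.0, 0.005], [0.12, 0.044, 0.001, 0.0, 0.0, 0.005], [0.12, 0.043, 0.001, 0.0, 0.0, 0.005]]
```

```bash
python3 -m pendant '[[[0.112,0.061,0,0,0,0.005],[0.113,0.059,0,0,0,0.005],[0.114,0.057,0,0,0,0.005],[0.115,0.055,0,0,0,0.005],[0.116,0.054,0,0,0,0.005],[0.117,0.052,0,0,0,0.005],[0.118,0.05,0,0,0,0.005],[0.118,0.048,0,0,0,0.005],[0.119,0.046,0,0,0,0.005],[0.12,0.044,0,0,0,0.005],[0.08,0.03,0,0,0,0.005],[0,0,0,0,0,0]]]'; python3 - <<'E'
from plan import *;stat()
pin=np.array([.5912+.0016,.1998]);d=np.array([np.cos(np.radians(-78.34)),np.sin(np.radians(-78.34))])
plan(np.r_[pin+d*(.099+.025),.220],101.66,3)
E
```

```text
time_s: 6.05
eef_pos: [0.6124, 0.0786, 0.2114]
eef_rot: [-0.006, 0.635, 0.772, -0.004]
wrist_force: [0.2, -0.9, -3.4]
opening: 0.151
t 6.05 p [0.6124 0.0786 0.2114] yawx 101.13 z [-0.0156  0.0015 -0.9999] F [ 0.2 -0.9 -3.4] T [-0.12 -0.01 -0.02] op 0.151 q [-0.06  0.3   1.5   0.    1.35 -0.26]
rows [[-0.002, 0.009, -0.014, -0.002, -0.0, -0.001], [-0.002, 0.009, -0.014, -0.002, -0.0, -0.001], [-0.002, 0.009, -0.014, -0.002, -0.0, -0.001]]
```

```bash
python3 -m pendant '[[[-0.002,0.009,-0.014,-0.002,0,-0.001],[-0.002,0.009,-0.014,-0.002,0,-0.001],[-0.002,0.009,-0.014,-0.002,0,-0.001],[0,0,0,0,0,0],[0,0,0,0,0,0]]]'; python3 - <<'E'
from plan import *;stat()
from bench import imaging
import cv2
for n in("side","top"): cv2.imwrite(f"pics/{n}3.png",imaging.camera(n)["pixels"])
from h import crop
crop("pics/side3.png","pics/s3c.png",150,100,160,120,5);crop("pics/top3.png","pics/t3c.png",160,120,100,80,8)
E
```

```text
time_s: 6.68
eef_pos: [0.6182, 0.0754, 0.22]
eef_rot: [-0.0, 0.632, 0.775, 0.003]
wrist_force: [0.2, 0.0, -4.1]
opening: 0.153
t 6.67 p [0.6182 0.0754 0.22  ] yawx 101.58 z [ 0.0034  0.0045 -1.    ] F [ 0.2  0.  -4.1] T [-0.01 -0.03 -0.01] op 0.153 q [-0.07  0.29  1.5   0.    1.35 -0.27]
```

View pics/s3c.png

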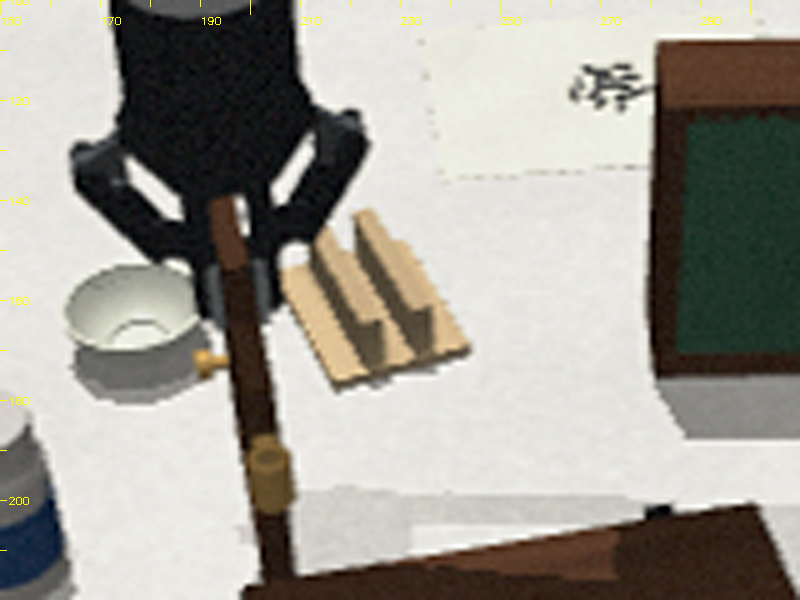

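View pics/t3c.png

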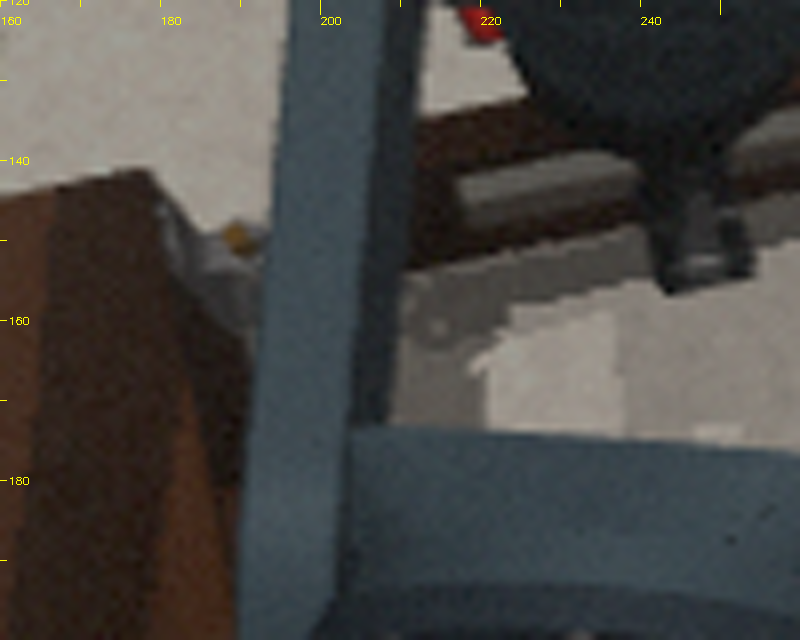

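```bash
python3 - <<'E'
from rel import *
p=[.6182-.0016,.0754,np.radians(-78.4)]
print(proj("side",w(p,[(-.099,0,.06),(-.085,0,.085),(.073,.018,-.025)],.1614)))
K=w(p,[(-.099,0,0)],0);print("knuckle axis",K)
# knuckle from side with y assumed: solve on plane z=.2214
print(atz("side",204,190.4,.2214), "knob",205)
print("pin high",atz("top",189.8,149.6,.165),atz("top",189.6,149.6,.165),"low",atz("top",194,155.8,.065))
E
```

```text
[[204.52222424 190.48928049]
 [202.57119741 177.38213563]
 [191.91296441 171.75678637]]
knuckle axis [[0.59669329 0.17237795 0.        ]]
[0.59782547 0.17206704 0.2214    ] knob 205
pin high [0.59130411 0.19772001 0.165     ] [0.59130648 0.19818545 0.165     ] low [0.59131471 0.1991453  0.065     ]
```

```bash
python3 -m pendant '[[[0.045,0,0,0.001,0,0],[0.045,0,0,0,0,0],[0.042,0,0,0,0,0],[0,0,0.03,0,0,0],[0,0,0.03,0,0,0],[0,0,0.02,0,0,0],[0,0,0,0,0,0],[0,0,0,0,0,0]]]'; python3 - <<'E'
from plan import *;stat()
_,p,R=cur()
K=p+[-.0016,0,0]+R.apply([.099,0,.0586+.065]);print("knuckle low",K)
g=np.array([.5913,.1990,.065])-K;print("tool delta to tip",R.inv().apply(g)*1000)
from bench import imaging
import cv2
for n in("side",): cv2.imwrite(f"pics/{n}4.png",imaging.camera(n)["pixels"])
from h import crop
crop("pics/side4.png","pics/s4c.png",150,130,120,100,6)
E
```

```text
time_s: 7.78
eef_pos: [0.612, 0.1038, 0.202]
eef_rot: [-0.002, 0.632, 0.775, 0.001]
wrist_force: [-0.7, -0.3, -3.4]
opening: 0.148
t 7.78 p [0.612  0.1038 0.202 ] yawx 101.63 z [-0.0015  0.0039 -1.    ] F [-0.7 -0.3 -3.4] T [-0.02 -0.02 -0.01] op 0.148 q [-0.02  0.31  1.51  0.    1.32 -0.23]
knuckle low [0.59020714 0.20124444 0.07880161]
tool delta to tip [-2.47557065  0.62751351 13.79109069]
```

View pics/s4c.png

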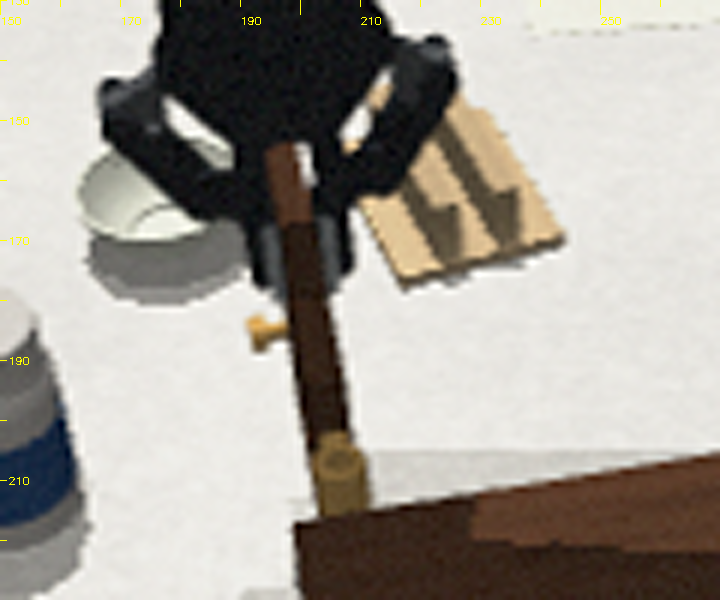

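```bash
python3 - <<'E'
from rel import *
print(proj("side",[[.5902,.2012,.2038],[.5913,.199,.2038]]))
# case frame coordinates of measured knuckle top from side
pc=np.load("poses.npz")["pc"]
def tocase(X): 
    c,s=np.cos(pc[2]),np.sin(pc[2]);d=X[:2]-pc[:2];return np.array([c*d[0]+s*d[1],-s*d[0]+c*d[1]])
X=atz("side",206.8,206.3,.2038);print(X,tocase(X)*1000,tocase(np.array([.5902,.2012]))*1000,tocase(np.array([.5913,.199]))*1000)
E
```

```text
[[207.37833666 205.87344766]
 [206.92698848 205.14720123]]
[0.59132923 0.20244199 0.2038    ] [-50.40285917 -92.09702546] [-51.39096786 -90.74006155] [-53.76789792 -91.37267793]
```

```bash
python3 -m pendant '[[[-0.01,0,0,-0.001,0,0],[0,0,0.02,0,0,0],[0,0,0.02,0,0,0],[0,0,0,0,0,0]]]'; python3 -c "
from plan import *;stat()";  python3 -m pendant '[[[0,0,0.01,0,0,0],[0,0,0.01,0,0,0],[0,0,0.01,0,0,0],[0,0,0,0,0,0]]]'; python3 -c "
from plan import *;stat()"
```

```text
time_s: 8.32
eef_pos: [0.6126, 0.1015, 0.1937]
eef_rot: [-0.001, 0.632, 0.775, 0.002]
wrist_force: [0.1, -0.0, -3.1]
opening: 0.149
t 8.32 p [0.6126 0.1015 0.1937] yawx 101.61 z [ 0.0023  0.0045 -1.    ] F [ 0.1 -0.  -3.1] T [-0.   -0.01  0.03] op 0.149 q [-0.03  0.31  1.52  0.    1.3  -0.23]
time_s: 8.82
eef_pos: [0.6128, 0.1019, 0.1875]
eef_rot: [-0.001, 0.632, 0.775, 0.003]
wrist_force: [-0.3, 1.1, -4.4]
opening: 0.15
t 8.82 p [0.6128 0.1019 0.1875] yawx 101.61 z [ 0.0028  0.0052 -1.    ] F [-0.3  1.1 -4.4] T [ 0.17 -0.06 -0.08] op 0.15 q [-0.03  0.32  1.53  0.01  1.29 -0.23]
```

```bash
python3 -m pendant '[[[0,0,0.01,0,0,0],[0,0,0.01,0,0,0]]]'; python3 -c "
from plan import *;stat()";  python3 -m pendant '[[[0,0,0.01,0,0,0],[0,0,0.01,0,0,0]]]'; python3 -c "
from plan import *;stat()"
```

```text
time_s: 9.07
eef_pos: [0.6129, 0.1021, 0.1835]
eef_rot: [-0.0, 0.632, 0.775, 0.003]
wrist_force: [-0.2, 0.5, -2.5]
opening: 0.154
t 9.07 p [0.6129 0.1021 0.1835] yawx 101.63 z [ 0.0032  0.0052 -1.    ] F [-0.2  0.5 -2.5] T [ 0.05  0.04 -0.04] op 0.154 q [-0.03  0.32  1.53  0.01  1.28 -0.23]
time_s: 9.32
eef_pos: [0.6129, 0.1021, 0.1793]
eef_rot: [-0.0, 0.632, 0.775, 0.003]
wrist_force: [-1.0, 1.8, -4.9]
opening: 0.151
t 9.32 p [0.6129 0.1021 0.1793] yawx 101.63 z [ 0.0032  0.0052 -1.    ] F [-1.   1.8 -4.9] T [ 0.14 -0.04 -0.01] op 0.151 q [-0.03  0.33  1.54  0.01  1.28 -0.23]
```

```bash
python3 -m pendant '[[[0,0,0.01,0,0,0],[0,0,0.01,0,0,0],[0,0,0.01,0,0,0]]]'; python3 -c "
from plan import *;stat()";  python3 -m pendant '[[[0,0,0.01,0,0,0],[0,0,0.01,0,0,0]]]'; python3 -c "
from plan import *;stat()"
```

```text
time_s: 9.7
eef_pos: [0.6129, 0.1022, 0.1728]
eef_rot: [-0.0, 0.632, 0.775, 0.003]
wrist_force: [0.2, 0.6, -3.5]
opening: 0.151
t 9.7 p [0.6129 0.1022 0.1728] yawx 101.63 z [ 0.0032  0.0054 -1.    ] F [ 0.2  0.6 -3.5] T [ 0.16  0.01 -0.02] op 0.151 q [-0.03  0.33  1.54  0.01  1.26 -0.23]
time_s: 9.95
eef_pos: [0.6129, 0.1021, 0.1686]
eef_rot: [-0.0, 0.632, 0.775, 0.003]
wrist_force: [-0.3, -0.4, 0.4]
opening: 0.148
t 9.95 p [0.6129 0.1021 0.1686] yawx 101.62 z [ 0.0031  0.0053 -1.    ] F [-0.3 -0.4  0.4] T [0.01 0.1  0.03] op 0.148 q [-0.03  0.34  1.54  0.01  1.26 -0.23]
```

```bash
python3 -m pendant '[[[0,0,0.01,0,0,0],[0,0,0.005,0,0,0],[0,0,0,0,0,0]]]'; python3 - <<'E'
from plan import *;stat()
from bench import imaging
import cv2
for n in("side","top"): cv2.imwrite(f"pics/{n}5.png",imaging.camera(n)["pixels"])
from h import crop
crop("pics/side5.png","pics/s5c.png",150,150,120,80,6);crop("pics/top5.png","pics/t5c.png",160,120,100,80,8)
E
python3 -m pendant '[[[0,0.015,0,0,0,0],[0,0.01,0,0,0,0]]]'; python3 -c "
from plan import *;stat()"
```

```text
time_s: 10.32
eef_pos: [0.6136, 0.1022, 0.1681]
eef_rot: [0.0, 0.632, 0.775, 0.004]
wrist_force: [-2.1, 0.6, 0.6]
opening: 0.153
t 10.32 p [0.6136 0.1022 0.1681] yawx 101.66 z [ 0.005   0.0056 -1.    ] F [-2.1  0.6  0.6] T [0.55 0.5  0.17] op 0.153 q [-0.03  0.34  1.54  0.01  1.25 -0.23]
time_s: 10.68
eef_pos: [0.6166, 0.1027, 0.1677]
eef_rot: [-0.001, 0.631, 0.776, 0.001]
wrist_force: [-8.6, -2.8, 6.4]
opening: 0.154
t 10.68 p [0.6166 0.1027 0.1677] yawx 101.79 z [-5.0e-04  3.8e-03 -1.0e+00] F [-8.6 -2.8  6.4] T [0.09 1.72 0.94] op 0.154 q [-0.03  0.35  1.53  0.    1.26 -0.23]
```

View pics/s5c.png

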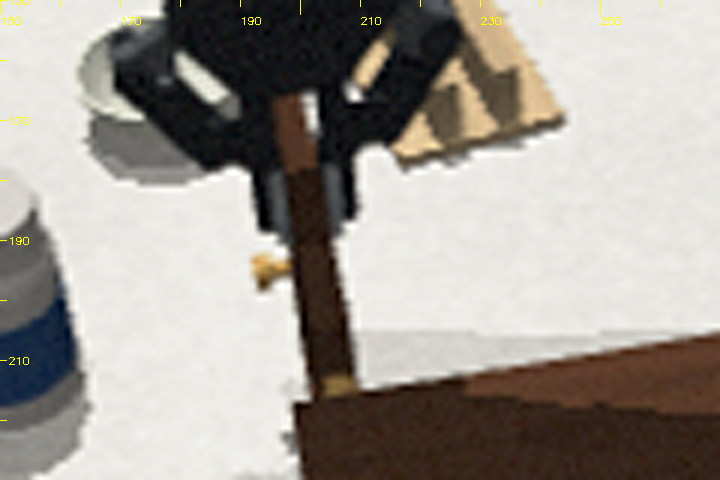

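View pics/t5c.png

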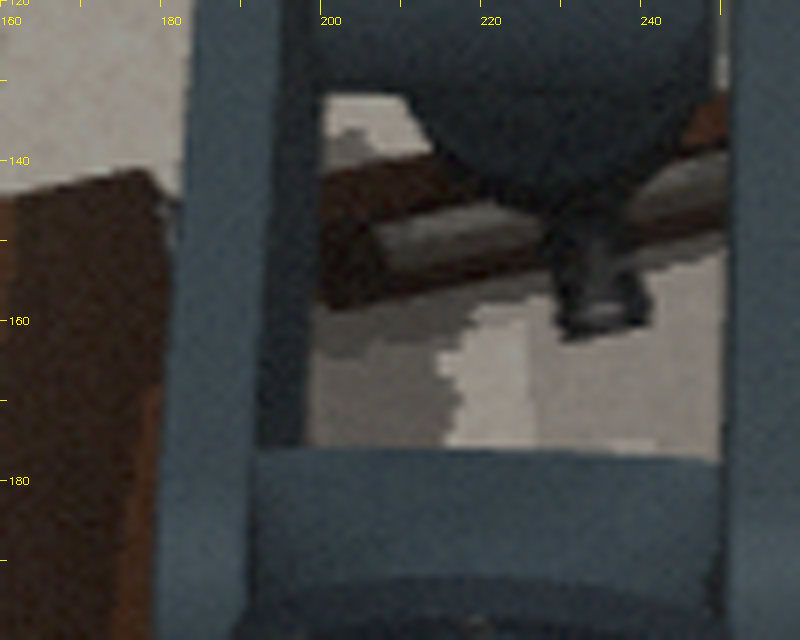

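It stopped at shoulder height, and the sideways push met −8.6 N. The side crop shows the upper knuckle's top just at the case edge, at (206,213). So both knuckles are on the pins. I ease back to centre and release.

```bash
python3 -m pendant '[[[0,-0.012,0,0,0,0],[0,-0.003,0,0,0,0],[0,0,0,0,0,0]]]'; python3 -c "
from plan import *;stat()"; python3 -m pendant '[[[0,0,0,0,0,0],[0,0,0,0,0,0],[0,0,0,0,0,0],[0,0,0,0,0,0]]]' 0.4;python3 - <<'E'
from plan import *;stat()
from bench import imaging
import cv2
for n in("side","top"): cv2.imwrite(f"pics/{n}6.png",imaging.camera(n)["pixels"])
from h import crop
crop("pics/side6.png","pics/s6c.png",150,130,120,100,6)
E
```

```text
time_s: 11.05
eef_pos: [0.6146, 0.1025, 0.168]
eef_rot: [-0.001, 0.631, 0.776, 0.002]
wrist_force: [-1.6, 0.9, 1.3]
opening: 0.152
t 11.05 p [0.6146 0.1025 0.168 ] yawx 101.76 z [ 0.0015  0.0046 -1.    ] F [-1.6  0.9  1.3] T [0.57 0.43 0.1 ] op 0.152 q [-0.03  0.34  1.54  0.    1.26 -0.23]
time_s: 11.55
eef_pos: [0.6154, 0.1016, 0.1677]
eef_rot: [0.0, 0.631, 0.776, 0.002]
wrist_force: [0.0, 0.4, 0.4]
opening: 0.603
t 11.55 p [0.6154 0.1016 0.1677] yawx 101.74 z [ 0.0029  0.0028 -1.    ] F [0.  0.4 0.4] T [ 0.02  0.01 -0.06] op 0.603 q [-0.03  0.34  1.54  0.    1.26 -0.23]
```

View pics/s6c.png

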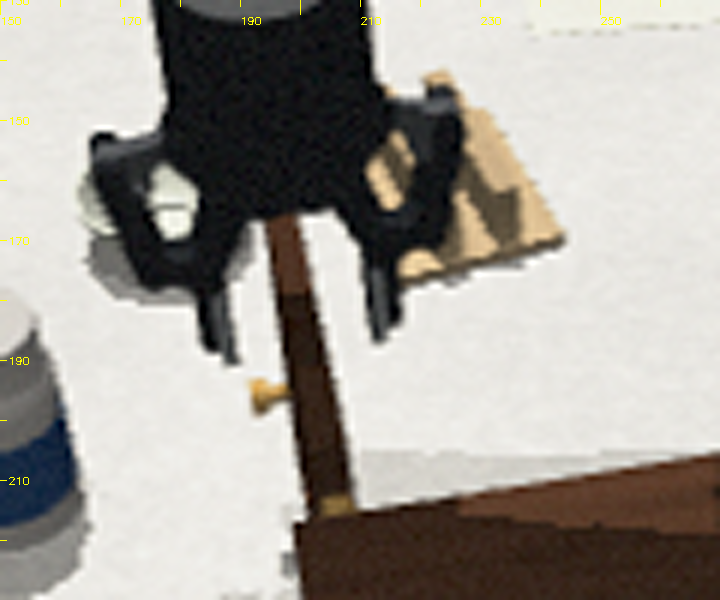

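The released door stands upright on the pins, with the knuckle top at (206,213) unchanged. I lift clear and come round to the outer face.

```bash
python3 -m pendant '[[[0,0,-0.08,0,0,0],[0,0,-0.12,0,0,0],[0,0,-0.12,0,0,0],[0,0,0,0,0,0]]]';  python3 -m pendant '[[[-0.1,0.1,0,0,0,0],[-0.13,0.13,0,0,0,0],[-0.13,0.13,0,0,0,0],[0,0,0,0,0,0]]]' 1; python3 - <<'E'
from plan import *;stat()
_,p,R=cur(); print("tool delta from door centre",R.inv().apply(p-np.array([.6135,.102,.168]))*1000)
from bench import imaging
import cv2
for n in("side","top"): cv2.imwrite(f"pics/{n}7.png",imaging.camera(n)["pixels"])
E
```

```text
time_s: 12.15
eef_pos: [0.6159, 0.1014, 0.237]
eef_rot: [0.001, 0.631, 0.776, 0.003]
wrist_force: [-0.2, 0.0, -0.4]
opening: 0.6
time_s: 12.65
eef_pos: [0.7021, 0.0448, 0.2355]
eef_rot: [0.0, 0.631, 0.776, 0.002]
wrist_force: [0.0, -0.2, 0.2]
opening: 0.003
t 12.65 p [0.7021 0.0448 0.2355] yawx 101.82 z [ 0.0037  0.0031 -1.    ] F [ 0.  -0.2  0.2] T [-0.04  0.02 -0.  ] op 0.003 q [-0.11  0.46  1.24  0.    1.44 -0.31]
tool delta from door centre [-73.94580427  75.29648487 -67.37260569]
```

View pics/side7.png

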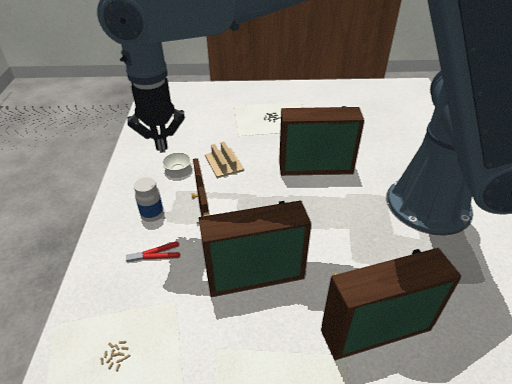

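View pics/top7.png

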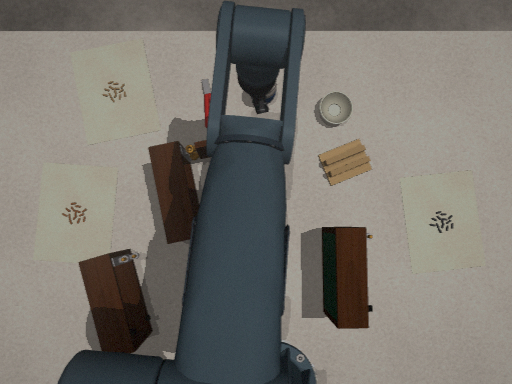

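```bash
python3 -m pendant '[[[0,-0.05,0.12,0,0,0],[0,-0.05,0.12,0,0,0],[0.01,-0.05,0.1,0,0,0],[0,0,0,0,0,0]]]'; python3 - <<'E'
from plan import *;stat()
_,p,R=cur(); print("tool delta from door centre",R.inv().apply(p-np.array([.6135,.102,.168]))*1000)
from bench import imaging
import cv2
for n in("side","top"): cv2.imwrite(f"pics/{n}8.png",imaging.camera(n)["pixels"])
from h import crop
crop("pics/side8.png","pics/s8c.png",130,80,120,140,5)
E
```

```text
time_s: 13.25
eef_pos: [0.6665, 0.0466, 0.166]
eef_rot: [-0.001, 0.628, 0.778, 0.002]
wrist_force: [-0.2, 0.5, -0.8]
opening: 0.001
t 13.25 p [0.6665 0.0466 0.166 ] yawx 102.13 z [ 0.0011  0.0049 -1.    ] F [-0.2  0.5 -0.8] T [ 0.01 -0.01 -0.03] op 0.001 q [-0.11  0.44  1.41  0.01  1.29 -0.32]
tool delta from door centre [-65.30683773  40.18942563   1.75039649]
```

View pics/s8c.png

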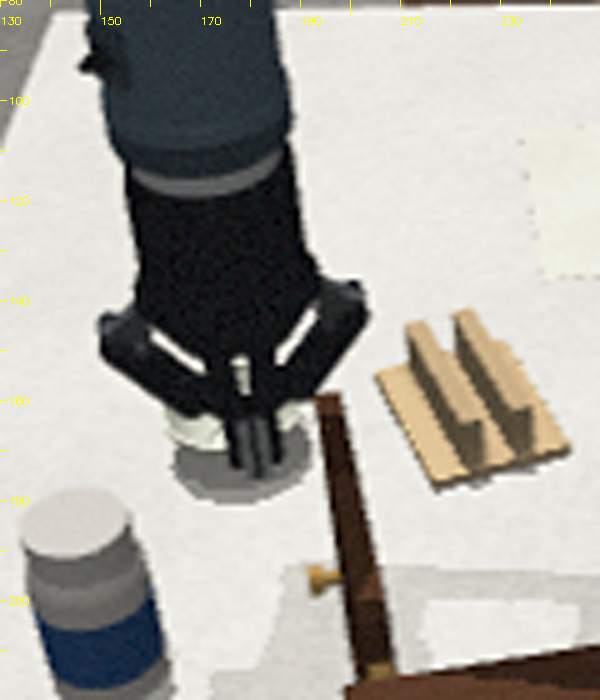

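```bash
python3 -m pendant '[[[0,-0.05,-0.03,0,0,0],[0,-0.04,0,0,0,0],[-0.005,-0.05,0,0,0,0.02],[-0.005,-0.05,0,0,0,0.02],[-0.005,-0.05,0,0,0,0.02],[-0.005,-0.05,0,0,0,0.02],[-0.005,-0.05,0,0,0,0.02]]]'; cat > arc.py <<'E'
from plan import *;stat()
_,p,R=cur(); H=np.array([.6135-.201*.099,.102+.98*.099,.17])
v=R.inv().apply(p-H)*1000; print("rel hinge in tool",v.round(1),"radius",np.hypot(*v[:2]).round(1), "azimuth world",np.degrees(np.arctan2(p[1]-H[1],p[0]-H[0])).round(1))
from bench import imaging
import cv2,sys
for n in("side","top"): cv2.imwrite(f"pics/{n}{sys.argv[1]}.png",imaging.camera(n)["pixels"])
from h import crop
crop(f"pics/side{sys.argv[1]}.png",f"pics/s{sys.argv[1]}c.png",130,100,130,130,5)
E
python3 arc.py 9
```

```text
time_s: 14.22
eef_pos: [0.602, 0.032, 0.1816]
eef_rot: [0.005, 0.746, 0.666, 0.008]
wrist_force: [0.1, -0.3, -0.6]
opening: -0.003
t 14.22 p [0.602  0.032  0.1816] yawx 83.56 z [ 0.0178  0.0027 -0.9998] F [ 0.1 -0.3 -0.6] T [ 0.01 -0.05 -0.05] op -0.003 q [-0.15  0.28  1.6   0.01  1.25 -0.04]
rel hinge in tool [-165.    27.3  -11.9] radius 167.2 azimuth world -87.1
```

View pics/s9c.png

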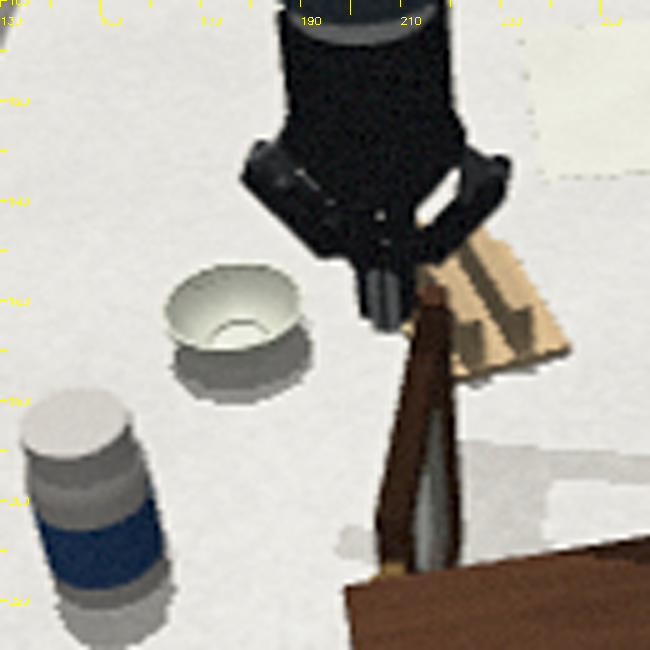

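```bash
python3 -m pendant '[[[-0.005,-0.055,0.01,0.002,0,0.022],[-0.005,-0.055,0.01,0.002,0,0.022],[-0.005,-0.055,0.01,0.002,0,0.022],[-0.005,-0.055,0.005,0.001,0,0.022],[-0.005,-0.055,0.005,0,0,0.022],[-0.005,-0.055,0.005,0,0,0.022],[-0.005,-0.055,0,0,0,0.022],[-0.005,-0.055,0,0,0,0.022]]]'; python3 arc.py 10
```

```text
time_s: 15.32
eef_pos: [0.5194, 0.0539, 0.1765]
eef_rot: [-0.002, 0.9, 0.435, 0.004]
wrist_force: [-0.3, -0.4, 0.5]
opening: -0.002
t 15.32 p [0.5194 0.0539 0.1765] yawx 51.59 z [ 0.0058  0.0065 -1.    ] F [-0.3 -0.4  0.5] T [-0.03  0.04 -0.  ] op -0.002 q [-0.13  0.12  1.8   0.01  1.22  0.54]
rel hinge in tool [-159.8   32.    -7.9] radius 162.9 azimuth world -117.1
```

View pics/s10c.png

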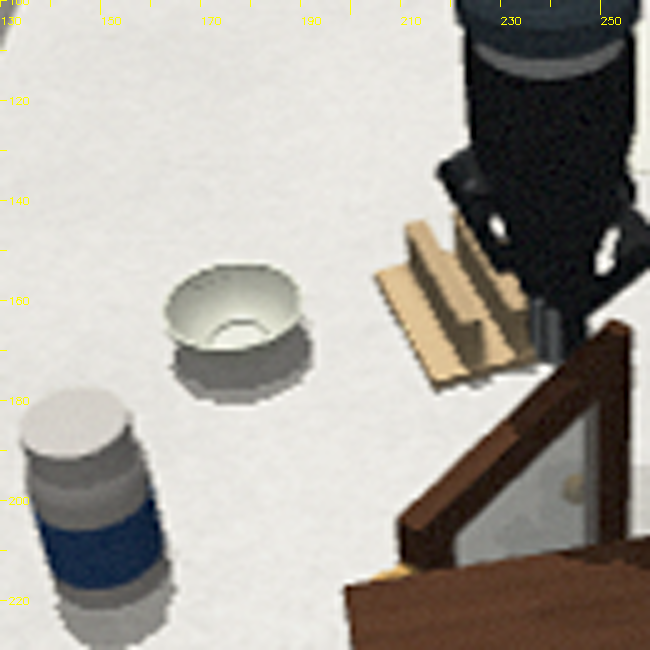

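```bash
python3 -m pendant '[[[-0.002,-0.06,0,0.001,0.001,0.02],[-0.002,-0.06,0,0,0,0.02],[-0.002,-0.06,0,0,0,0.02],[-0.002,-0.06,0,0,0,0.02],[-0.002,-0.06,0,0,0,0.02],[-0.002,-0.05,0,0,0,0.02]]]'; python3 arc.py 11
```

```text
time_s: 16.18
eef_pos: [0.4732, 0.1027, 0.1792]
eef_rot: [-0.003, 0.965, 0.261, 0.007]
wrist_force: [0.6, -0.3, 0.2]
opening: -0.002
t 16.18 p [0.4732 0.1027 0.1792] yawx 30.26 z [ 0.012   0.0099 -0.9999] F [ 0.6 -0.3  0.2] T [0.   0.02 0.03] op -0.002 q [-0.04  0.02  1.89  0.01  1.22  1.  ]
rel hinge in tool [-152.4   22.5  -11.6] radius 154.1 azimuth world -141.3
```

View pics/s11c.png

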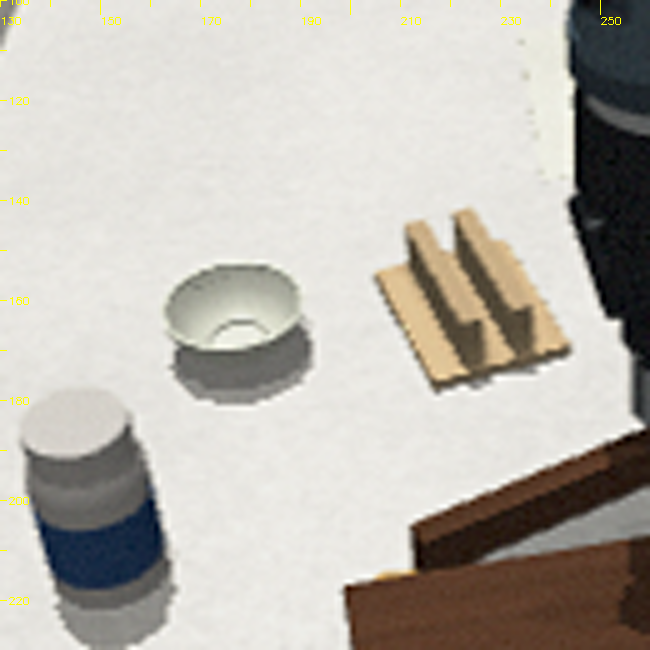

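View pics/top11.png

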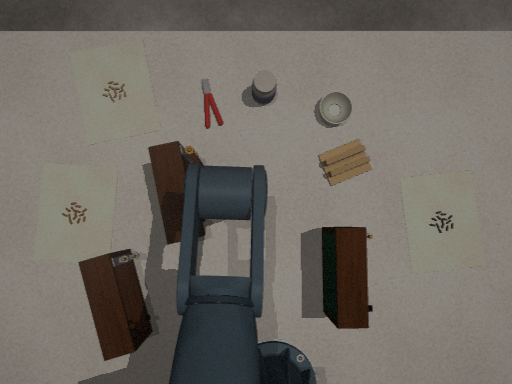

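```bash
python3 -m pendant '[[[-0.002,-0.045,0.01,0,-0.002,0.018],[-0.002,-0.045,0.01,0,-0.002,0.018],[-0.002,-0.04,0.01,0,-0.001,0.018],[-0.002,-0.035,0,0,0,0.018],[-0.002,-0.03,0,0,0,0.01]]]'; python3 arc.py 12; python3 -m pendant '[[[0,-0.02,0,0,0,0.01],[0,-0.02,0,0,0,0.005]]]'; python3 arc.py 13
```

```text
time_s: 16.9
eef_pos: [0.4586, 0.136, 0.1746]
eef_rot: [-0.001, 0.99, 0.139, 0.001]
wrist_force: [0.8, -0.7, -0.3]
opening: 0.0
t 16.9 p [0.4586 0.136  0.1746] yawx 16.0 z [ 0.0019  0.0017 -1.    ] F [ 0.8 -0.7 -0.3] T [ 0.    0.   -0.02] op 0.0 q [0.04 0.02 1.9  0.   1.22 1.33]
rel hinge in tool [-147.1   23.3   -4.9] radius 149.0 azimuth world -155.0
time_s: 17.25
eef_pos: [0.4571, 0.1435, 0.1748]
eef_rot: [-0.001, 0.993, 0.116, 0.001]
wrist_force: [0.2, -1.7, -0.4]
opening: -0.001
t 17.25 p [0.4571 0.1435 0.1748] yawx 13.3 z [ 0.0024  0.0017 -1.    ] F [ 0.2 -1.7 -0.4] T [-0.06  0.03 -0.05] op -0.001 q [0.05 0.02 1.9  0.   1.22 1.39]
rel hinge in tool [-145.6   22.6   -5.2] radius 147.4 azimuth world -157.9
```

```bash
python3 -c "
from h import crop
crop('pics/side13.png','pics/s13c.png',190,120,140,120,5)"
```

```text
(no output)
```

View pics/s13c.png

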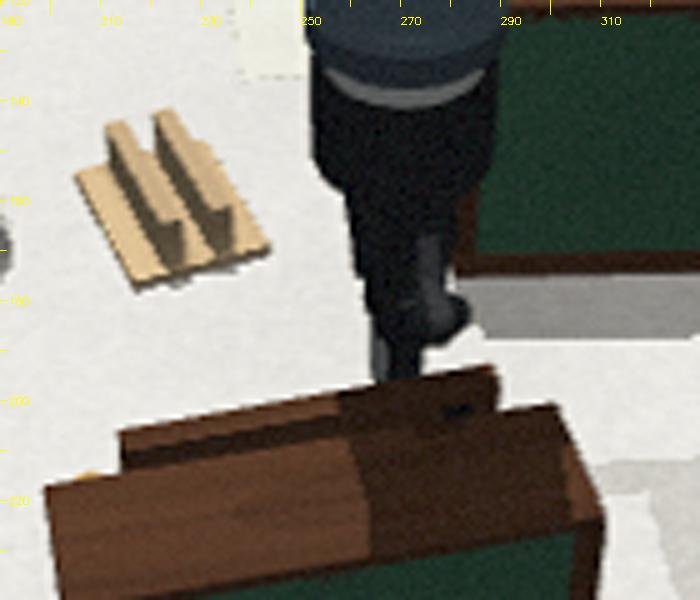

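```bash
python3 -m pendant '[[[0,-0.02,0,0,0,0.005],[0,-0.02,0,0,0,0.003]]]'; python3 arc.py 14; python3 -m pendant '[[[0,-0.02,0,0,0,0],[0,-0.02,0,0,0,0]]]'; python3 arc.py 15
```

```text
time_s: 17.6
eef_pos: [0.4551, 0.1516, 0.1748]
eef_rot: [-0.001, 0.995, 0.103, 0.001]
wrist_force: [1.0, -8.0, 0.1]
opening: -0.001
t 17.6 p [0.4551 0.1516 0.1748] yawx 11.84 z [ 0.0024  0.0013 -1.    ] F [ 1.  -8.   0.1] T [-1.63 -0.28 -0.01] op -0.001 q [0.07 0.02 1.9  0.   1.22 1.44]
rel hinge in tool [-145.2   17.9   -5.2] radius 146.3 azimuth world -161.1
time_s: 17.95
eef_pos: [0.4551, 0.1518, 0.175]
eef_rot: [0.008, 0.995, 0.104, 0.002]
wrist_force: [2.1, -22.6, -0.2]
opening: 0.001
t 17.95 p [0.4551 0.1518 0.175 ] yawx 11.93 z [ 0.0048 -0.0157 -0.9999] F [  2.1 -22.6  -0.2] T [-3.47 -0.34  0.02] op 0.001 q [ 0.08  0.03  1.9  -0.02  1.22  1.45]
rel hinge in tool [-145.2   17.6   -4.9] radius 146.3 azimuth world -161.2
```

Force rose to 22 N with no further travel, so the door is on its stops. I back off.

```bash
python3 -m pendant '[[[0,0.01,0,-0.002,0,0],[0,0.04,0,-0.002,0,0],[0,0.1,0,0,0,0],[0,0.15,0,0,0,0],[0,0.1,-0.1,0,0,0],[0,0.1,-0.2,0,0,0],[-0.1,0.1,-0.2,0,0,0],[-0.2,0.1,0,0,0,0],[-0.2,0.1,0,0,0,0],[0,0,0,0,0,0],[0,0,0,0,0,0]]]'; python3 - <<'E'
from plan import *;stat()
from bench import imaging
import cv2
for n in("side","top"): cv2.imwrite(f"pics/{n}16.png",imaging.camera(n)["pixels"])
from h import crop
crop("pics/side16.png","pics/s16c.png",190,180,130,110,6);crop("pics/top16.png","pics/t16c.png",140,132,100,118,5)
E
```

```text
time_s: 19.42
eef_pos: [0.389, -0.0271, 0.2831]
eef_rot: [0.013, 0.994, 0.106, 0.004]
wrist_force: [0.4, -0.5, 0.3]
opening: 0.002
t 19.43 p [ 0.389  -0.0271  0.2831] yawx 12.13 z [ 0.0105 -0.0255 -0.9996] F [ 0.4 -0.5  0.3] T [-0.04 -0.03 -0.01] op 0.002 q [-0.36 -0.32  1.97 -0.02  1.47  1.  ]
```

View pics/s16c.png

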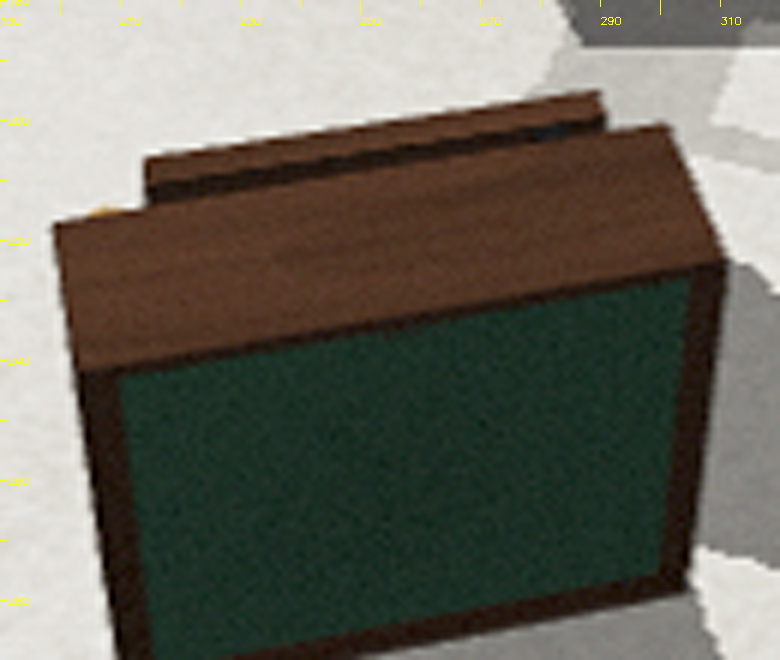

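View pics/t16c.png

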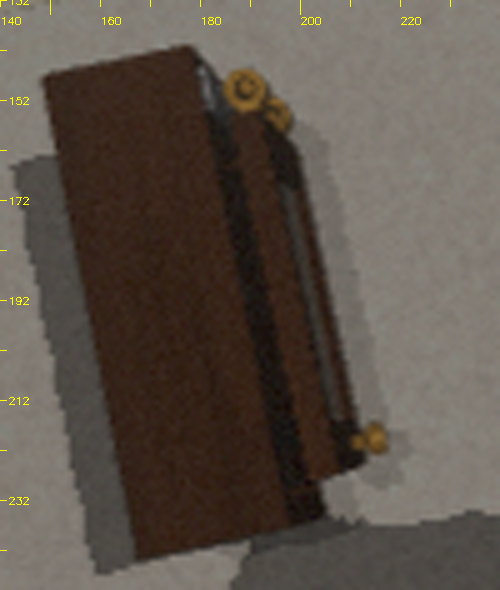

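View pics/top16.png

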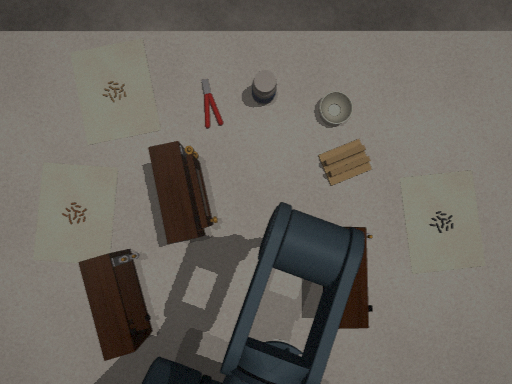

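```bash
python3 - <<'E'
from fit import *
pc=np.load("poses.npz")["pc"]
# shut door, pin y=-91.4: center case (-53, -91.4+99, 110)
p=w(pc,[(-.053,.0076,.110)])[0]; a=pc[2]+np.pi/2
D=[p[0],p[1],a]
X=w(D,[(.085,.007,.085),(-.085,.007,.085),(.085,-.007,.085),(.073,.021,-.025),(-.099,0,.06),(-.099,0,-.04)],.11)
print("top",proj("top",X).round(1).tolist());print("side",proj("side",X).round(1).tolist())
E
```

```text
top [[206.8, 226.5], [191.6, 152.9], [200.7, 227.8], [215.1, 220.2], [188.7, 149.3], [193.5, 155.6]]
side [[289.9, 192.7], [213.4, 205.0], [291.8, 196.9], [281.2, 223.1], [208.3, 216.5], [212.0, 246.3]]
```

The predicted shut, fully-home pose matches the pictures. In the top view the free corners are predicted at (206.8,226.5) and (200.7,227.8), and seen at (207,227) and (201,228.6). The upper knuckle is predicted at (188.7,149.3), and seen at (189,150) with the pin inside its bore. I hand in.

```bash
python3 -c "
from bench import ctrl
print(ctrl.hand_in())"
```

```text
the job is handed in; nothing more can be done
None
```

The glazed door is hung on the case farthest from the robot and shut against its stops. I handed the job in at about 19.5 s.

- **Hanging:** I gripped the door by its top rail, lifted it out of the rest and lowered it 90° open. Both knuckles slid over the pins without forcing and came to rest at shoulder height. A small sideways push met 8.6 N of resistance, so they are on the pins.
- **Pin position:** the pins turned out to be about 1.4 mm from their nominal place.
- **Shutting:** I pushed the door shut on its outer face with closed fingers. It stopped firmly against the rubber stops at about 22 N, the highest force I read.
- **Last pictures:** the door's corners and upper knuckle match the expected shut position within about 1 pixel in the top view. In the side view they match within about 3 pixels; the original case measurement had an error of up to about 2 pixels there. The paste jar, dish and snips look unmoved by eye, and the arm is clear of everything.

No check failed.

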